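Nest the clay pots on the photo rail and hold the stage at the focus notch

ROBOT

A 6-joint arm with a two-finger parallel gripper is mounted at the origin on the work surface. World frame = base frame: x ahead of the robot, y to its left, z up, the work surface at z = 0. Lengths are in mm, angles in degrees, forces in N, time in s.
With the tool pointing down it reaches from about 300 to 850 mm from the base axis. Payload 4.2 kg.
Tool frame: the origin (TCP) lies at the very end of the fingers, on their centre line; the grasp point (between the pads) lies 19 mm behind it; z points along the fingers, y is the direction in which the jaws open and shut (so a half turn about z gives the same grasp; the last joint's range is limited). The gripper opens to 91 mm and grips with 3 to 60 N. Pads are 32 mm wide; open, the fingers measure 118 mm over their backs; the gripper's body (76 mm by 178 mm) begins 60 mm behind the grasp point.
Start: joints at [63.14, 18.312, 89.639, -0, 72.044, -1.146], TCP at [249.488, 518.072, 213.976] pointing down, gripper open.
Joint ranges: [-177.97, 177.97], [-48.28, 115.42], [12.27, 149.76], [-77.06, 257.06], [2.81, 150.46], [-146.56, 146.56]. Speed limits (degrees/s): [147.25, 147.25, 180, 180, 180, 180].

INTERFACE

Orientations are given as [roll, pitch, yaw] about the fixed x, y, z axes, in that order (R = Rz(yaw) Ry(pitch) Rx(roll)).
In Python, from workcell import env gives the robot as it stands. The module is installed in compiled form; this text tells all that it offers.
- The arm moves only by the tool arm_command, never from a script. Its argument "targets" is a list of rows, each a list of 5 numbers: the closure, from 0 (fully open) to 1 (shut), then the shift along the tool's x, y, z each as a share of 50 cm, from -1 to 1, then the turn about the tool's z as a share of pi/4 rad, from -1 to 1. A call has 1 to 8 rows; each row is the pose to reach, as a shift and turn from the pose measured when the call began, along the tool's axes at that moment; what a row does not reach only later rows make up. A row lasts 1/12 s, in which the tool goes at most 41.7 mm and 7.16 degrees, less where a joint would pass 70% of its speed; a pose out of reach is approached as far as the arm can. A call with a number of a shift or a turn outside -1 to 1 is refused whole. A call with a gripper value outside its range is refused whole. The fingers move at their own pace and stop on an object; "squeeze" is the grip in N (left out, the last holds). Time passes only in rows, so rows that repeat a pose let the fingers close. It gives the time, the measured TCP pose, the force and the opening at its end, in the units of the state.
- env.state(): the state, without advancing time (a new reading comes with each control period).
- env.grab_frame(name): name is "scene" or "side" or "wrist"; returns the picture (384x512x3 uint8, red, green, blue); there is no depth.
- env.camera_params(name): a dict with "camera_matrix" (3x3 intrinsics, pixels), "R" (3x3) and "t" (3): a world point X has camera coordinates R X + t; the wrist camera has in their place "hand_eye" (4x4, takes a point from camera to tool coordinates, whose origin is the TCP and whose axes are the flange's). Camera axes: x right, y down, z forward; pixel columns grow to the right and rows downward; lengths in mm; the calibration is good to about 2 mm. The wrist camera is an equidistant fisheye: a pixel r from the principal point sees the ray r / f radians off the axis. A picture is of the moment at which its call begins: read the wrist's pose just before it. camera_params takes no time and is no camera call.
- env.job_done(): hands the job in, once; it reports no verdict.
The state is a dict: "time_s": time; "qpos": joint angles; "qvel": joint speeds; "effort": joint torques, N m; "ee_pos": TCP position; "ee_rot": TCP orientation; "force": force on the tool from outside, world axes, zero at the start; "torque": the same for the moment, N m; "gripper_width": finger opening in mm.
Only numpy, scipy, OpenCV 4.12 (cv2) and the standard library are available. Lean on these libraries where they do the work, as an engineer would, in place of code of your own. Each camera call takes 0.05 s, during which the arm holds its last target.

TASK

Get the set of three clay pots ready for its picture: nest the middle pot in the large one that stands on the stage of the photo rail, and the small pot in the middle one, without dropping them. Then take hold of the stage's knob and slide the stage along the rail towards the phone until its ball plunger clicks into the notch of the index block, without running past it. Leave the other things on the table where they are, and finish while still gripping the knob, holding the stage still at the notch with the nested pots on it.

Things in the scene. Friction and masses are not known exactly. Their poses are not given: they have to be found in the camera images.
- rail: Photo rail, fixed: aluminium base plate 470 (along y) x 135 mm with a slotted rail along its middle. Origin: on the table under the rail's middle; y along the rail. -y end: dark phone upright in a holder (x -25 to 125, top 140 mm above the table, 224 from the origin); +y end: white upright panel (180 wide, top 152, 226 from the origin). -x: robot's side (knob); +x: far side (index block).
- stage_top (a point): Centre of the top face of the stage, a dark 100 x 100 mm plate 6 mm thick that slides along the rail; 50 mm above the table. The large pot stands here. Axes as the rail's.
- stage (a joint): Travel of the stage along the rail towards the phone (m); it grows towards the phone (the rail's -y). About 1.5 N of friction, no spring: it stays where it is left. End stops at -0.004 and 0.20. The large pot is loose and rides on it.
- knob (a point): Centre of the stage's knob: upright round aluminium knob 24 mm across, from 72 to 100 mm above the table (this point at 86), on a thin post at the end of an arm on the stage's robot side, 90 mm from the stage's centre. Moves with the stage.
- plunger_tip (a point): Ball of the stage's spring plunger (brass barrel, 12 mm, with nuts, pointing down, on an arm on the stage's far side, 68 mm from the stage's centre); 38 mm above the table. Moves with the stage.
- notch (a point): Notch of the index block (dark steel, 40 mm long, on a bar on the rail's far side): the valley between two brass ridges 12 mm apart; this point is where the ball's centre sits when clicked in, 38 mm up; -y to the phone. Clamped somewhere between stage and phone. The ball meets the first ridge 13 mm before it; 8 to 11 N push it over, it drops in and centres itself; 6 N or more to leave.
- pot_large_mid (a point): Centre, half-way up, of the large clay pot: plain straight round pot, 80 mm across and 60 mm high, wall 4 mm, floor 6 mm, open at the top (mouth 72 mm). Loose; stands near the middle of the stage (up to 15 mm off). z axis along the pot.
- pot_middle_mid (a point): Centre, half-way up, of the middle clay pot: same shape, 60 mm across (57 at the foot) and 60 mm high, wall 4 mm, floor 6 mm, mouth 52 mm; about 0.17 kg. Loose, upright on the table. Nested in the large pot its rim stands 6 mm proud.
- pot_small_mid (a point): Centre, half-way up, of the small clay pot: same shape, 40 mm across (37 at the foot) and 60 mm high, wall 4 mm, floor 6 mm; about 0.1 kg. Loose, upright on the table. Nested in the middle pot its rim stands 6 mm proud.
- ink_bottle: Bystander: dark ink bottle with black cap, 38 mm across, 52 mm high; origin under its centre.
- eraser: Bystander: white eraser 22 x 45 x 13 mm; origin under its centre.
- tape_roll: Bystander: roll of tape, 92 mm across, 25 mm high; origin under its centre.
- pencil: Bystander: grey pencil 165 mm long along its x, 7 mm thick; origin under its middle.
- steel_ruler: Bystander: steel ruler 300 x 28 x 3 mm, long along its x; origin under its centre.
- scissors: Bystander: scissors lying flat, about 165 mm long along their x, 70 mm wide over the black handles, 10 mm thick; origin near the pivot.
Not all that is in view belongs to the job. Leave any blue look-alike of the part that bears pot_small_mid alone. Leave any purple look-alike of the part that bears pot_middle_mid alone.

How it is judged (in metres and radians):
On the way:
1. the three pots are nested on the stage, the stage not yet at the notch (horizontal distance between pot_middle_mid and pot_large_mid below 0.01 m and z of pot_middle_mid in the frame of pot_large_mid between 0.002 and 0.01 m and horizontal distance between pot_small_mid and pot_middle_mid below 0.01 m and z of pot_small_mid in the frame of pot_middle_mid between 0.002 and 0.01 m and horizontal distance between pot_large_mid and stage_top below 0.03 m and z of pot_large_mid in the frame of stage_top between 0.025 and 0.034 m and angle between each of pot_large_mid, pot_middle_mid, pot_small_mid's own z axis and vertical below 0.1 rad and y of plunger_tip in the frame of notch above 0.02 m and contact force between the fingers and pot_small below 0.1 N and contact force between the fingers and pot_middle below 0.1 N), for 0.2 s.
At the end, for the whole second after the job is handed in: Ball in the notch (within 2.5 mm along the rail), stage still, its knob gripped between the fingers (over 3 N); the large pot upright on the stage (within 30 mm of its centre), the middle pot down in it and the small one down in that (within 10 mm of its axis, at most 4 mm off its floor) (horizontal distance between pot_middle_mid and pot_large_mid below 0.01 m and z of pot_middle_mid in the frame of pot_large_mid between 0.002 and 0.01 m and horizontal distance between pot_small_mid and pot_middle_mid below 0.01 m and z of pot_small_mid in the frame of pot_middle_mid between 0.002 and 0.01 m and horizontal distance between pot_large_mid and stage_top below 0.03 m and z of pot_large_mid in the frame of stage_top between 0.025 and 0.034 m and angle between each of pot_large_mid, pot_middle_mid, pot_small_mid's own z axis and vertical below 0.1 rad and y of plunger_tip in the frame of notch between -0.0025 and 0.0025 m and velocity of joint stage between -0.01 and 0.01 m/s and contact force between the fingers and stage above 3 N and distance between the grasp point and knob below 0.03 m); the arm keeps its last pose, push and grip.
It fails at once if the stage is run past the notch (more than 8 mm beyond it) (y of plunger_tip in the frame of notch below -0.008 m).
It fails at once if a pot is dropped (falls free at over 0.8 m/s, about 35 mm) ((linear speed of pot_middle above 0.8 m/s and contact force between the fingers and pot_middle below 0.1 N) or (linear speed of pot_small above 0.8 m/s and contact force between the fingers and pot_small below 0.1 N)).
It fails at once if another thing on the table is moved by more than 40 mm (distance of any of ink_bottle, eraser, tape_roll, pencil, steel_ruler, scissors from where it was at the start of the episode above 0.04 m).
It also fails if it takes over 64 s, if anything falls off the work surface, if the arm or the gripper's body presses on something with over 40 N, if the wrist force passes 120 N, or if a joint passes its speed limit or range.

## Working session

There is one attempt and no reset: what is moved stays moved. The work goes in short steps, Python scripts to look and compute and a tool call to move; the robot and the scene stay as the last step left them, time stands still between calls to the robot, and variables do not carry over. Pictures are saved under pics/ and viewed, and the job is handed in when it is done.

Besides the shell and the picture viewer there is one more tool, called after "Call:" as name(argument=value, ...) on one line, values as JSON. arm_command: Moves the arm, as the interface text tells. Shift numbers are shares of 50 cm and turn numbers shares of pi/4 rad, none past 1 either way. Its arguments: {"type":"object","properties":{"targets":{"type":"array"},"squeeze":{"type":"number"}},"required":["targets"]}

```bash
mkdir -p pics; ls; python3 - <<'E'
from workcell import env
import cv2,numpy as np
np.set_printoptions(suppress=True,precision=4)
s=env.state();print(s)
for n in ["scene","side","wrist"]:
    print(n,env.camera_params(n))
    im=env.grab_frame(n);cv2.imwrite(f"pics/{n}0.png",im[:,:,::-1])
print(env.state()['time_s'])
E
```

```text
pics
{'time_s': 0.0, 'qpos': array([63.1396, 18.3514, 89.7055, -0.0015, 72.0433, -1.1459]), 'qvel': array([-0.0966, -0.0111, -0.0605, -0.0005,  0.1132,  0.0497]), 'effort': array([ -0.0021, -41.2472, -23.1974,   0.0725,   0.0458,  -0.0002]), 'ee_pos': array([249.2677, 517.6104, 213.1286]), 'ee_rot': array([-179.8998,   -0.0006,  154.286 ]), 'force': array([-0.1082, -0.1138, -0.4001]), 'torque': array([ 0.032 ,  0.0076, -0.0262]), 'gripper_width': 91.15895102239392}
scene {'camera_matrix': array([[459.8992,   0.    , 255.5762],
       [  0.    , 459.8992, 192.8192],
       [  0.    ,   0.    ,   1.    ]]), 'R': array([[-0.4115,  0.9114, -0.0082],
       [ 0.5804,  0.2552, -0.7733],
       [-0.7026, -0.323 , -0.634 ]]), 't': array([ 197.0827, -249.9413, 1595.5844])}
side {'camera_matrix': array([[461.7623,   0.    , 260.402 ],
       [  0.    , 461.7623, 198.2951],
       [  0.    ,   0.    ,   1.    ]]), 'R': array([[ 0.7144, -0.6997, -0.0074],
       [-0.3475, -0.3455, -0.8717],
       [ 0.6073,  0.6253, -0.49  ]]), 't': array([-387.421 ,  260.3212,  967.4232])}
wrist {'camera_matrix': array([[297.3186,   0.    , 251.1388],
       [  0.    , 297.3186, 195.0689],
       [  0.    ,   0.    ,   1.    ]]), 'hand_eye': array([[   0.0003,   -0.9614,   -0.275 ,   78.281 ],
       [   1.    ,    0.0008,   -0.0014,   -0.5169],
       [   0.0016,   -0.275 ,    0.9614, -171.4493],
       [   0.    ,    0.    ,    0.    ,    1.    ]])}
0.15
```

View pics/scene0.png

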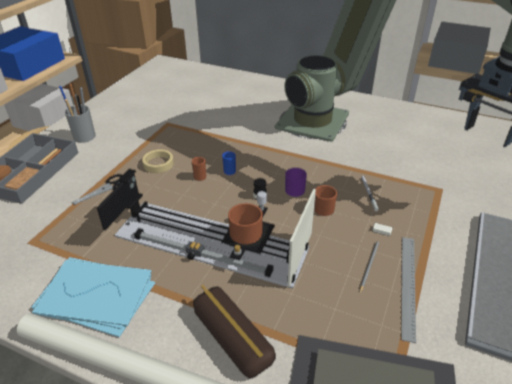

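View pics/side0.png

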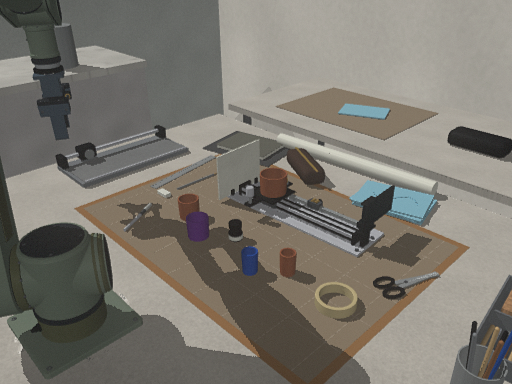

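View pics/wrist0.png

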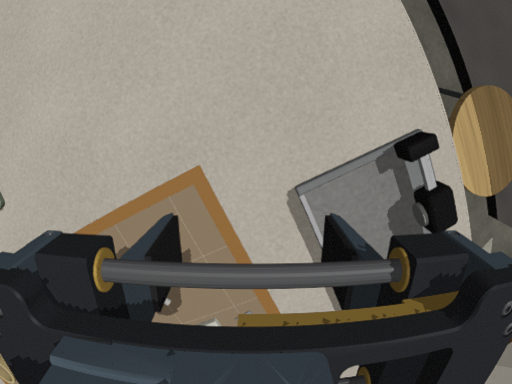

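```bash
python3 - <<'E'
import cv2
a=cv2.imread('pics/scene0.png')[140:290,90:350];cv2.imwrite('pics/c1.png',cv2.resize(a,None,fx=3,fy=3,interpolation=cv2.INTER_CUBIC))
a=cv2.imread('pics/side0.png')[130:310,110:410];cv2.imwrite('pics/c2.png',cv2.resize(a,None,fx=2.6,fy=2.6,interpolation=cv2.INTER_CUBIC))
E
```

```text
(no output)
```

View pics/c1.png

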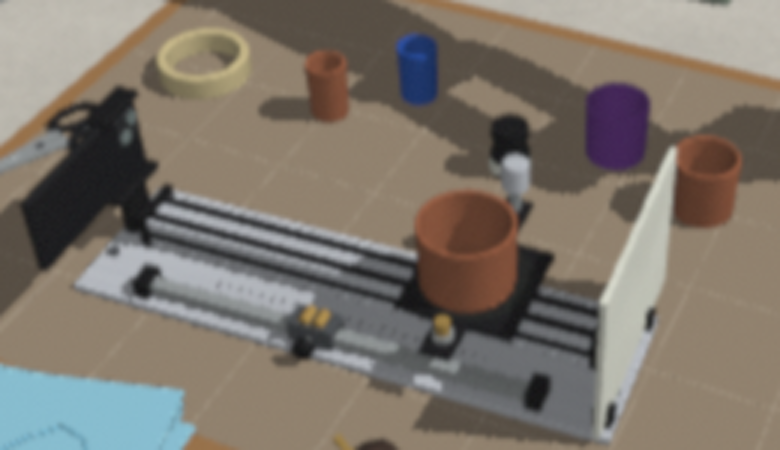

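View pics/c2.png

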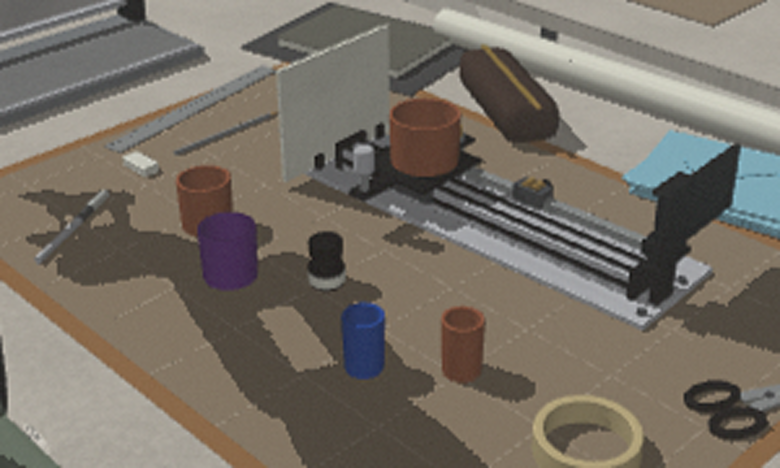

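```bash
cat > h.py <<'E'
import numpy as np,cv2
from workcell import env
from scipy.spatial.transform import Rotation as Rn
np.set_printoptions(suppress=True,precision=2)
P={n:env.camera_params(n) for n in["scene","side","wrist"]}
def ray(n,uv,s=None):
    p=P[n];K=p["camera_matrix"];x=(uv[0]-K[0,2])/K[0,0];y=(uv[1]-K[1,2])/K[1,1]
    if n!="wrist":
        d=p["R"].T@np.array([x,y,1]);c=-p["R"].T@p["t"]
    else:
        r=np.hypot(x,y);d=np.array([x/r*np.sin(r),y/r*np.sin(r),np.cos(r)]) if r>0 else np.array([0,0,1.])
        H=p["hand_eye"];R=Rn.from_euler('xyz',s['ee_rot'],degrees=True).as_matrix()
        d=R@H[:3,:3]@d;c=R@H[:3,3]+s['ee_pos']
    return c,d/np.linalg.norm(d)
def onz(n,uv,z,s=None):
    c,d=ray(n,uv,s);return c+d*(z-c[2])/d[2]
def tri(rs):
    A=0;b=0
    for c,d in rs:
        M=np.eye(3)-np.outer(d,d);A=A+M;b=b+M@c
    X=np.linalg.solve(A,b);return X,[np.linalg.norm((np.eye(3)-np.outer(d,d))@(X-c)) for c,d in rs]
def blobs(im,kind,amin=60):
    h=cv2.cvtColor(im,cv2.COLOR_RGB2HSV)
    if kind=='terra': m=((h[...,0]<12)|(h[...,0]>174))&(h[...,1]>110)&(h[...,2]>50)
    m=m.astype(np.uint8);n,l,st,c=cv2.connectedComponentsWithStats(m)
    return [(st[i],c[i],l==i) for i in range(1,n) if st[i,4]>amin]
def proj(n,X):
    p=P[n];c=p["R"]@np.array(X)+p["t"];q=p["camera_matrix"]@c;return q[:2]/q[2]
def projw(X,s):
    p=P["wrist"];H=p["hand_eye"];R=Rn.from_euler('xyz',s['ee_rot'],degrees=True).as_matrix()
    c=H[:3,:3].T@(R.T@(np.array(X)-s['ee_pos'])-H[:3,3]);th=np.arctan2(np.hypot(c[0],c[1]),c[2]);K=p["camera_matrix"]
    return K[:2,2]+K[0,0]*th*c[:2]/np.hypot(c[0],c[1])
E
python3 - <<'E'
from h import *
for n in["scene","side"]:
    im=cv2.imread(f'pics/{n}0.png')[:,:,::-1].copy()
    for st,c,m in blobs(im,'terra'): print(n,st,c,onz(n,c,30))
E
```

```text
scene [192 157  14  23 267] [198.89 167.81] [ 433.67 -200.94   30.  ]
scene [316 185  21  30 544] [325.19 199.52] [422.99 177.97  30.  ]
scene [ 228  204   35   40 1174] [245.33 223.23] [591.81  23.07  30.  ]
side [260 168  27  30 646] [272.77 182.53] [705.9  111.19  30.  ]
side [178 194  20  27 340] [187.28 204.68] [432.46 189.4   30.  ]
side [280 248  16  29 397] [287.08 261.45] [ 438.38 -196.9    30.  ]
```

```bash
python3 - <<'E'
from h import *
print('small',tri([ray('scene',(198.9,167.8)),ray('side',(287.1,261.5))]))
print('mid',tri([ray('scene',(325.2,199.5)),ray('side',(188.3,206.5))]))
print('large',tri([ray('scene',(245.3,223.2)),ray('side',(272.8,182.5))]))
print('knob',tri([ray('scene',(262,198)),ray('side',(249.2,190.4))]))
print('ridge',tri([ray('scene',(194.5,245.5)),ray('side',(315,200))]))
print('ink',tri([ray('scene',(260,186)),ray('side',(235.2,229))]))
print('purple',tri([ray('scene',(295.7,182)),ray('side',(198,226.5))]))
print('blue',tri([ray('scene',(229.5,163)),ray('side',(250,261))]))
a=onz('scene',(116,236),6);b=onz('scene',(291.5,286.5),6);print(a,b,b-a,np.linalg.norm(b-a),np.degrees(np.arctan2(*(a-b)[[1,0]])))
E
```

```text
small (array([ 436.12, -199.15,   32.24]), [np.float64(0.11820001759116293), np.float64(0.11820001759122527)])
mid (array([426.35, 177.82,  31.84]), [np.float64(1.181099410947758), np.float64(1.1810994109478279)])
large (array([638.49,  46.04,  78.71]), [np.float64(0.2028854269422851), np.float64(0.20288542694236222)])
knob (array([546.89,  48.73,  86.64]), [np.float64(0.23300367924925883), np.float64(0.23300367924924556)])
ridge (array([711.76, -54.6 ,  30.89]), [np.float64(0.6318444000997516), np.float64(0.6318444000998046)])
ink (array([443.06,  -4.28,  31.37]), [np.float64(1.715609053095379), np.float64(1.7156090530954766)])
purple (array([383.69,  78.48,  28.74]), [np.float64(1.5993737220237918), np.float64(1.599373722023815)])
blue (array([ 377.18, -131.45,   29.47]), [np.float64(1.4722223676650694), np.float64(1.4722223676651804)])
[ 742.47 -265.87    6.  ] [713.8  194.21   6.  ] [-28.67 460.07   0.  ] 460.96601540030997 -86.43471503241418
```

```bash
cat >> h.py <<'E'
def plan(x,y,z,yaw):
    s=env.state();R=Rn.from_euler('xyz',s['ee_rot'],degrees=True).as_matrix()
    d=R.T@(np.array([x,y,z])-s['ee_pos'])/500
    dy=-(((yaw-s['ee_rot'][2])+180)%360-180)/45
    print('t',s['time_s'],'pos',s['ee_pos'],'rot',s['ee_rot'],'F',s['force'],'w',s['gripper_width']);print('row',np.round(d,4),round(dy,4))
def snap(n,name,crop=None,k=1):
    s=env.state();im=env.grab_frame(n);cv2.imwrite(f'pics/{name}_raw.png',im[:,:,::-1]);o=im[:,:,::-1].copy()
    if crop: o=o[crop[1]:crop[3],crop[0]:crop[2]]
    cv2.imwrite(f'pics/{name}.png',cv2.resize(o,None,fx=k,fy=k,interpolation=cv2.INTER_CUBIC));return s,im
E
python3 -c "
from h import *
plan(426,178,170,180)"
```

```text
t 0.15 pos [249.32 517.74 213.31] rot [-179.92   -0.    154.29] F [ 0.4  -0.66 -1.02] w 90.94729012752262
row [-0.61 -0.46  0.09] -0.5714
```

Call:
arm_command(targets=[[0,-0.61,-0.46,0.08,-0.57],[0,-0.61,-0.46,0.08,-0.57],[0,-0.61,-0.46,0.08,-0.57],[0,-0.61,-0.46,0.08,-0.57],[0,-0.61,-0.46,0.08,-0.57],[0,-0.61,-0.46,0.08,-0.57],[0,-0.61,-0.46,0.08,-0.57],[0,-0.61,-0.46,0.08,-0.57]])

```text
time_s: 0.82
ee_pos: [399.2, 225.7, 179.2]
ee_rot: [-179.9, -0.0, 180.0]
force: [0.3, 0.1, 0.5]
gripper_width: 91.1
```

```bash
python3 -c "
from h import *
plan(426,178,170,180)"
```

```text
t 0.8167 pos [399.16 225.71 179.25] rot [-179.93   -0.03  179.96] F [0.3  0.15 0.47] w 91.05034315312777
row [-0.05 -0.1   0.02] -0.0009
```

Call:
arm_command(targets=[[0,-0.054,-0.095,0.02,0],[0,-0.054,-0.095,0.02,0],[0,-0.054,-0.095,0.02,0],[0,-0.054,-0.095,0.02,0]])

```text
time_s: 1.15
ee_pos: [426.1, 177.7, 169.1]
ee_rot: [-179.9, -0.1, 179.8]
force: [-0.3, 0.2, -0.8]
gripper_width: 91.6
```

```bash
python3 -c "
from h import *
s,im=snap('wrist','w1',k=1.5)
print(s['ee_pos'],s['ee_rot'],projw([426.3,177.8,60],s),projw([638.5,46,110],s),projw([547,48.7,100],s),projw([711.8,-54.6,38],s))
for st,c,m in blobs(im,'terra'): print(st,c)
"
```

```text
[426.12 177.66 169.08] [-179.95   -0.09  179.81] [252.01 193.86] [144.14 372.95] [132.42 312.05] [108.59 360.67]
[ 222  159   60   65 2957] [251.29 191.6 ]
[  0 181  16  28 337] [  6.33 193.72]
```

View pics/w1.png

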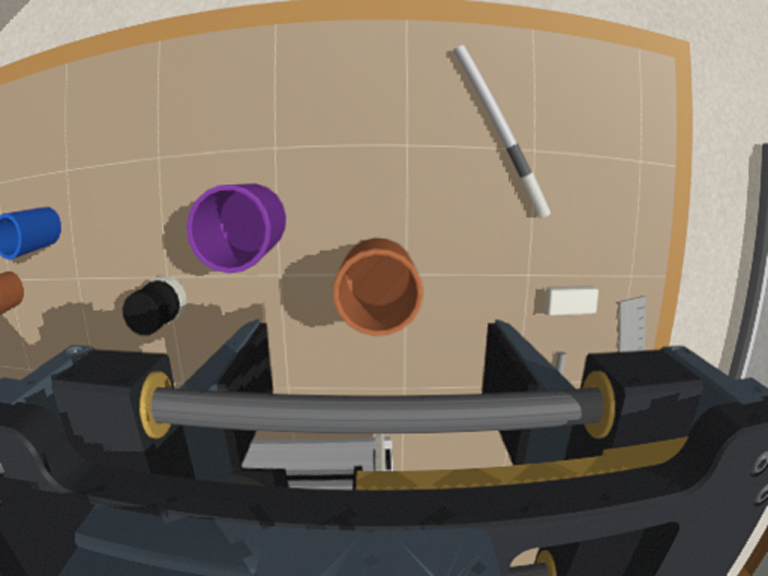

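Call:
arm_command(targets=[[0,0,0,0.24,0],[0,0,0,0.24,0],[0,0,0,0.24,0],[0,0,0,0.24,0],[0,0,0,0.24,0]])

```text
time_s: 1.62
ee_pos: [424.4, 179.3, 48.6]
ee_rot: [-179.9, -0.3, -180.0]
force: [0.7, 0.5, 1.2]
gripper_width: 91.0
```

Call:
arm_command(targets=[[0.6,0,0,0,0],[0.6,0,0,0,0],[0.6,0,0,0,0],[0.6,0,0,0,0],[0.6,0,0,0,0],[0.6,0,0,0,0]], squeeze=20)

```text
time_s: 2.12
ee_pos: [425.0, 179.1, 49.8]
ee_rot: [-179.9, -0.2, -179.9]
force: [-0.9, -1.7, 6.7]
gripper_width: 59.2
```

Call:
arm_command(targets=[[0.6,0,0,-0.03,0],[0.6,0,0,-0.08,0],[0.6,0,0,-0.14,0],[0.6,0,0,-0.2,0],[0.6,0,0,-0.26,0],[0.6,0,0,-0.3,0],[0.6,0,0,-0.3,0],[0.6,0,0,-0.3,0]])

```text
time_s: 2.78
ee_pos: [425.5, 179.4, 200.1]
ee_rot: [-179.9, -0.1, -180.0]
force: [-0.4, 0.4, -3.3]
gripper_width: 59.4
```

```bash
python3 -c "
from h import *
s,im=snap('scene','s2',crop=(150,90,400,300),k=3)
print(s['ee_pos'],s['gripper_width'],s['force'])
s,im=snap('wrist','w2',crop=(100,130,400,384),k=2)
print(s['ee_pos'],s['ee_rot'],projw([426.3,177.8,s['ee_pos'][2]+10],s))
plan(598,50,200,180)
for st,c,m in blobs(im,'terra'): print(st,c)
"
```

```text
[425.5  179.39 200.06] 59.42304959216747 [-0.44  0.41 -3.27]
[424.53 179.04 198.72] [-179.87   -0.27 -179.96] [249.73 249.48]
t 2.8833 pos [424.18 178.88 198.05] rot [-179.83   -0.35 -179.95] F [ 0.19  0.09 -1.91] w 59.82416869283135
row [-0.35 -0.26 -0.01] 0.001
[  0 177  27  33 612] [ 11.55 191.17]
[ 202  184   99   80 6019] [251.18 229.1 ]
```

View pics/w2.png

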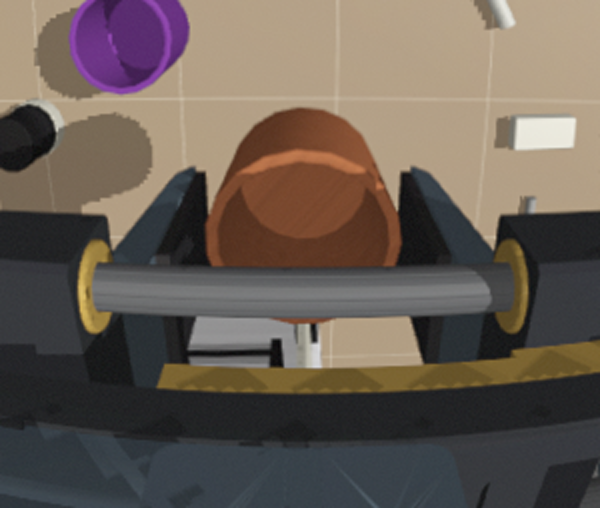

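View pics/s2.png

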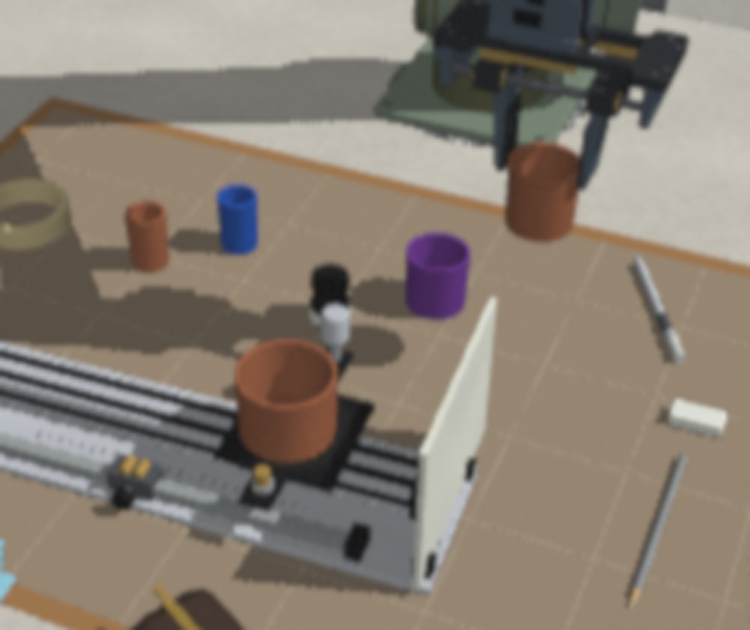

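Call:
arm_command(targets=[[0.6,-0.05,-0.02,-0.03,0],[0.6,-0.11,-0.05,-0.03,0],[0.6,-0.17,-0.08,-0.03,0],[0.6,-0.23,-0.12,-0.03,0],[0.6,-0.27,-0.14,-0.03,0],[0.6,-0.28,-0.14,-0.03,0],[0.6,-0.28,-0.14,-0.03,0]])

```text
time_s: 3.47
ee_pos: [564.6, 108.3, 209.6]
ee_rot: [-179.8, -0.6, 179.9]
force: [-0.9, -0.2, -2.2]
gripper_width: 59.6
```

```bash
python3 -c "
from h import *
s,im=snap('wrist','w3',k=1.5)
print(s['ee_pos'],s['ee_rot'],s['gripper_width'],projw([638.5,46,110],s),projw([547,48.7,100],s))
for st,c,m in blobs(im,'terra'): print(st,c)
"
```

```text
[564.57 108.31 209.57] [-179.81   -0.61  179.94] 59.619335895563076 [192.73 265.01] [191.45 177.27]
[  13   81   43   29 1006] [33.32 95.17]
[ 199  184  102   80 6199] [250.25 228.85]
[161 218  25  30  82] [173.27 231.11]
[196 289  26   8 136] [205.96 291.8 ]
[237 289  29   3  64] [250.91 289.72]
```

View pics/w3.png

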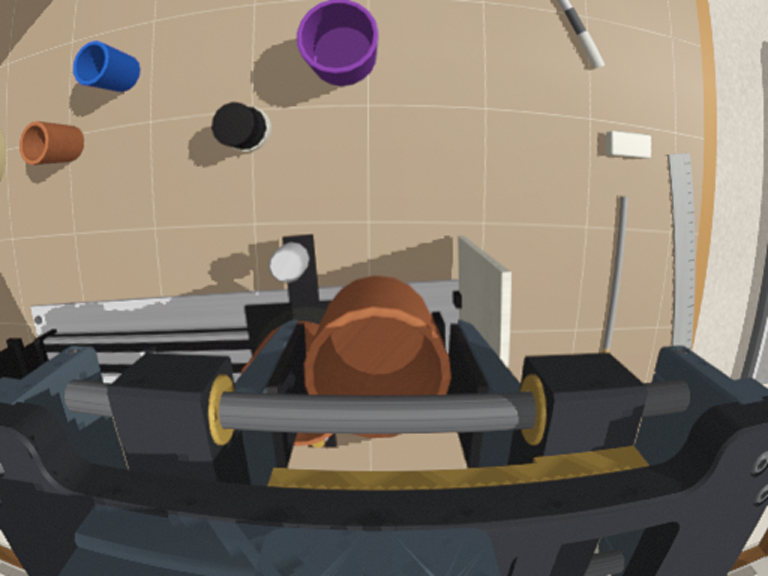

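```bash
python3 - <<'E'
from h import *
for n,off,k,name in (('scene',(150,90),3,'s2'),('side',(110,130),2.6,'c2')):
    im=cv2.imread(f'pics/{name}.png')
    for z,col in((110,(0,255,0)),(50,(255,0,0))):
        pts=np.array([proj(n,[638.5+40*np.cos(a),46+40*np.sin(a),z]) for a in np.linspace(0,6.28,60)])
        pts=((pts+0.5-np.array(off))*k).astype(int);cv2.polylines(im,[pts.reshape(-1,1,2)],True,col,1)
    o=(200,320) if n=='scene' else (300,60)
    cv2.imwrite(f'pics/v_{n}.png',cv2.resize(im[o[1]:o[1]+180,o[0]:o[0]+200],None,fx=3,fy=3))
a=cv2.imread('pics/v_scene.png');b=cv2.imread('pics/v_side.png')
h=max(a.shape[0],b.shape[0]);cv2.imwrite('pics/v.png',cv2.resize(np.hstack([a,b]),None,fx=.66,fy=.66))
E
```

```text
(no output)
```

View pics/v.png

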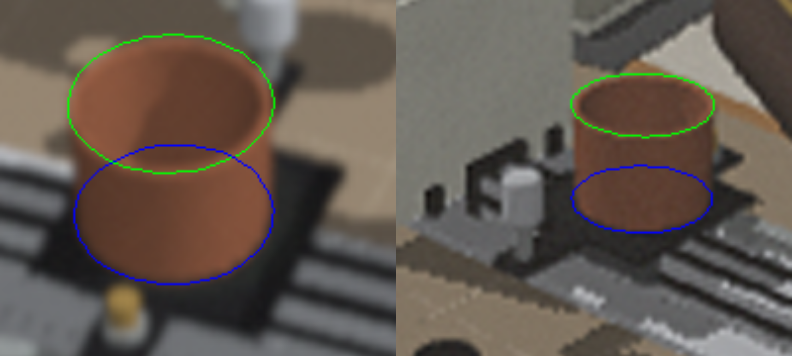

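Call:
arm_command(targets=[[0.6,-0.04,-0.03,0.01,0],[0.6,-0.08,-0.06,0.02,0],[0.6,-0.12,-0.1,0.03,0],[0.6,-0.145,-0.124,0.04,0],[0.6,-0.145,-0.124,0.05,0],[0.6,-0.145,-0.124,0.06,0],[0.6,-0.145,-0.124,0.06,0],[0.6,-0.145,-0.124,0.06,0]])

```text
time_s: 4.18
ee_pos: [634.1, 47.8, 179.1]
ee_rot: [-179.8, -0.8, -179.9]
force: [-0.4, 0.3, -1.9]
gripper_width: 59.3
```

```bash
python3 -c "
from h import *
s,im=snap('scene','s4',crop=(170,120,330,260),k=4)
s,im=snap('side','d4',crop=(200,80,340,230),k=4)
plan(637.2,46.3,112.5,180)
"
```

```text
t 4.2833 pos [634.93  47.69 179.94] rot [-179.83   -0.63 -179.94] F [-0.14  0.28 -2.07] w 59.611758271289126
row [-0.01 -0.    0.13] 0.0013
```

View pics/s4.png

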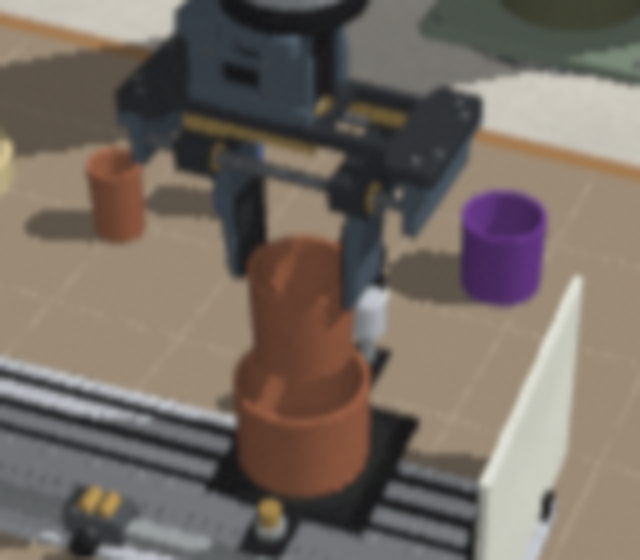

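View pics/d4.png

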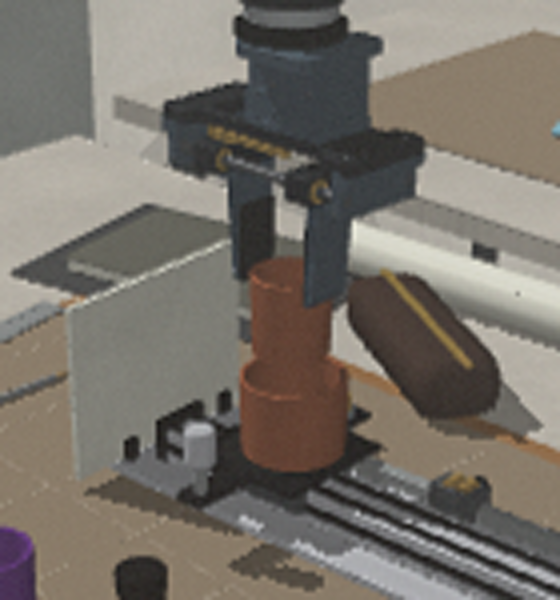

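Call:
arm_command(targets=[[0.6,-0.005,-0.003,0.0,0],[0.6,-0.005,-0.003,0.03,0],[0.6,-0.005,-0.003,0.06,0],[0.6,-0.005,-0.003,0.09,0],[0.6,-0.005,-0.003,0.115,0],[0.6,-0.005,-0.003,0.13,0],[0.6,-0.005,-0.003,0.13,0],[0.6,-0.005,-0.003,0.13,0]])

```text
time_s: 4.95
ee_pos: [636.9, 46.1, 115.2]
ee_rot: [-179.8, -0.6, -179.9]
force: [0.7, 0.2, -2.0]
gripper_width: 59.2
```

```bash
python3 -c "
from h import *
s,im=snap('scene','s5',crop=(190,140,300,260),k=5)
plan(637.2,46.3,112.5,180)
"
```

```text
t 5.0 pos [637.33  46.14 115.8 ] rot [-179.84   -0.54 -179.93] F [ 0.2  -0.09 -1.88] w 59.377526141144145
row [0.   0.   0.01] 0.0016
```

View pics/s5.png

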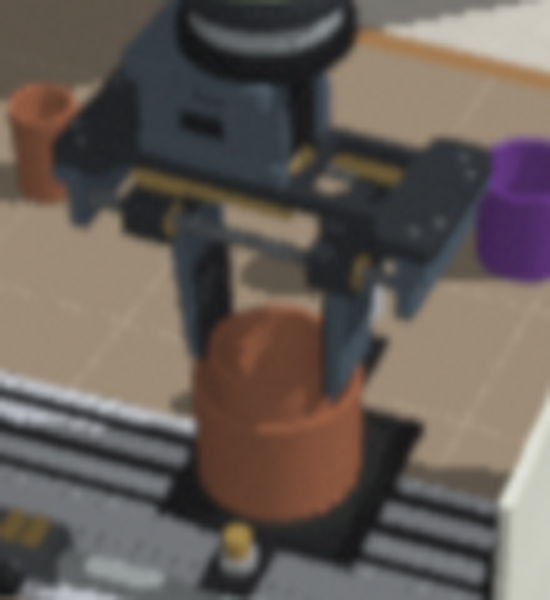

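Inside the large pot, with no contact. Lower slightly further, then open.

Call:
arm_command(targets=[[0.6,0,0,0.006,0],[0.6,0,0,0.006,0],[0.6,0,0,0.006,0],[0,0,0,0.006,0],[0,0,0,0.006,0],[0,0,0,0.006,0],[0,0,0,0.006,0]])

```text
time_s: 5.58
ee_pos: [637.6, 46.1, 113.3]
ee_rot: [-179.8, -0.5, -179.9]
force: [-0.6, -0.9, 0.5]
gripper_width: 83.2
```

Call:
arm_command(targets=[[0,0,0,-0.04,0],[0,0,0,-0.1,0],[0,0,0,-0.16,0],[0,0,0,-0.2,0],[0,0.1,0,-0.2,0],[0,0.15,0,-0.2,0],[0,0.15,0,-0.2,0]])

```text
time_s: 6.17
ee_pos: [556.9, 46.2, 214.1]
ee_rot: [-179.8, -0.8, -179.9]
force: [-0.3, 0.4, 0.7]
gripper_width: 91.1
```

```bash
python3 -c "
from h import *
s,im=snap('wrist','w6',k=1.5)
print(s['ee_pos'],s['ee_rot'],projw([638.5,46,110],s),projw([638.5,46,116],s),projw([547,48.7,100],s))
plan(436,-199,170,180)
"
```

```text
[556.89  46.25 214.09] [-179.83   -0.84 -179.92] [251.63 270.72] [251.62 273.54] [254.61 184.15]
t 6.2167 pos [560.57  46.27 214.52] rot [-179.84   -0.54 -179.92] F [ 0.59 -0.58  0.3 ] w 91.25129495819654
row [ 0.25 -0.49  0.09] 0.0018
```

View pics/w6.png

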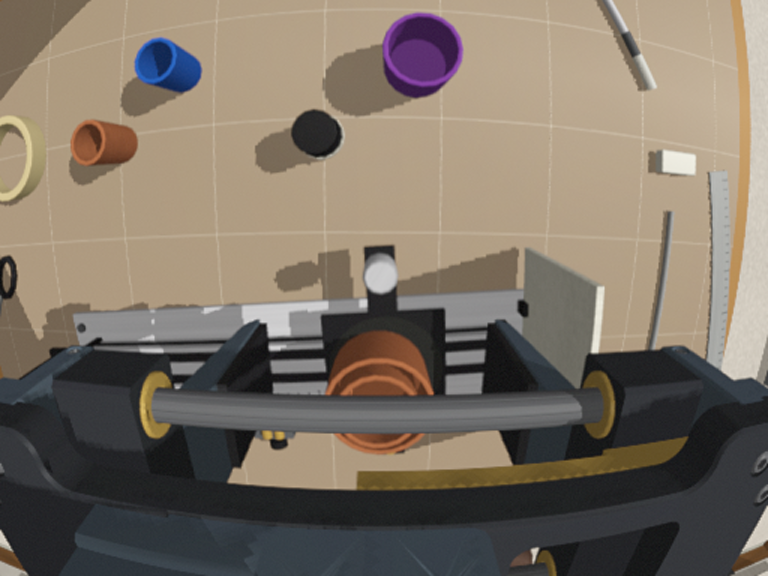

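```bash
python3 -c "
from h import *
s,im=snap('wrist','w7',crop=(190,150,320,320),k=4)
print(s['ee_pos'],s['ee_rot'],(projw([638.5,46,110],s)-[190,150])*4,(projw([638.5,46,116],s)-[190,150])*4,(projw([547,48.7,100],s)-[190,150])*4)
o=cv2.imread('pics/w7.png')
for r,z,c in((40,110,(0,255,0)),(30,116,(255,0,0)),(26,116,(255,0,0))):
    p=np.array([(projw([638.5+r*np.cos(a),46+r*np.sin(a),z],s)+.5-[190,150])*4 for a in np.linspace(0,6.28,60)]).astype(int)
    cv2.polylines(o,[p.reshape(-1,1,2)],True,c,1)
cv2.imwrite('pics/w7b.png',o[340:640])
s,im=snap('scene','s7',crop=(210,190,290,260),k=6)
s,im=snap('side','d7',crop=(240,150,320,220),k=6)
"
```

```text
[560.57  46.27 214.52] [-179.84   -0.54 -179.92] [246.44 467.57] [246.37 478.74] [258.35 119.38]
```

View pics/w7b.png

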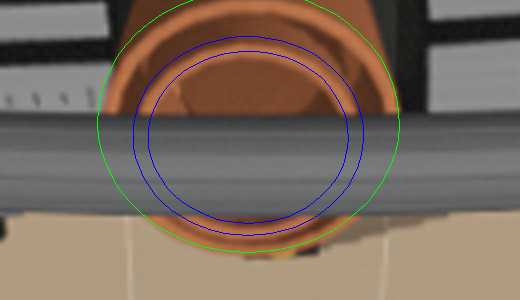

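View pics/s7.png

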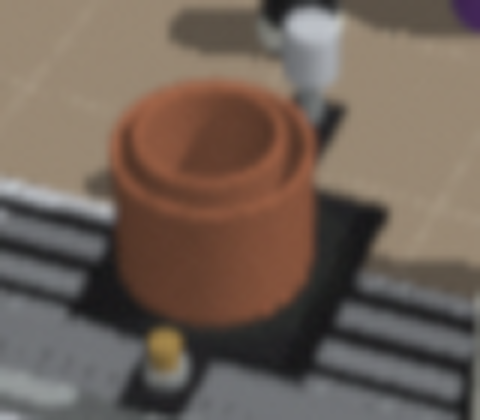

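View pics/d7.png

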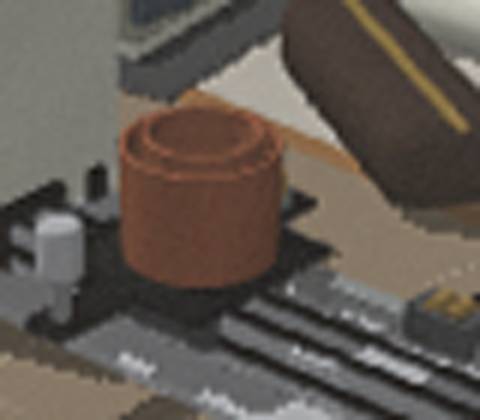

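Call:
arm_command(targets=[[0,0.249,-0.49,0.09,0],[0,0.249,-0.49,0.09,0],[0,0.249,-0.49,0.09,0],[0,0.249,-0.49,0.09,0],[0,0.249,-0.49,0.09,0],[0,0.249,-0.49,0.09,0],[0,0.249,-0.49,0.09,0],[0,0.249,-0.49,0.09,0]])

```text
time_s: 7.03
ee_pos: [438.7, -203.2, 170.0]
ee_rot: [-179.8, -0.5, 179.8]
force: [-0.2, 0.9, 0.3]
gripper_width: 91.0
```

Call:
arm_command(targets=[[0,0,0,0,0],[0,0,0,0,0]])

```text
time_s: 7.2
ee_pos: [439.8, -203.8, 169.9]
ee_rot: [-179.8, -0.4, 179.7]
force: [0.5, -0.3, 0.6]
gripper_width: 91.3
```

```bash
python3 -c "
from h import *
s,im=snap('wrist','w8',k=1.5)
print(s['ee_pos'],s['ee_rot'],projw([436.1,-199.1,60],s)*1.5,projw([436.1,-199.1,30],s)*1.5)
plan(436.1,-199.1,50,180)
"
```

```text
[ 439.83 -203.82  169.9 ] [-179.76   -0.45  179.73] [385.57 285.69] [385.01 275.18]
t 7.25 pos [ 439.94 -203.14  170.  ] rot [-179.77   -0.44  179.79] F [-0.35 -0.57 -0.21] w 91.45399205315177
row [0.01 0.01 0.24] -0.0046
```

View pics/w8.png

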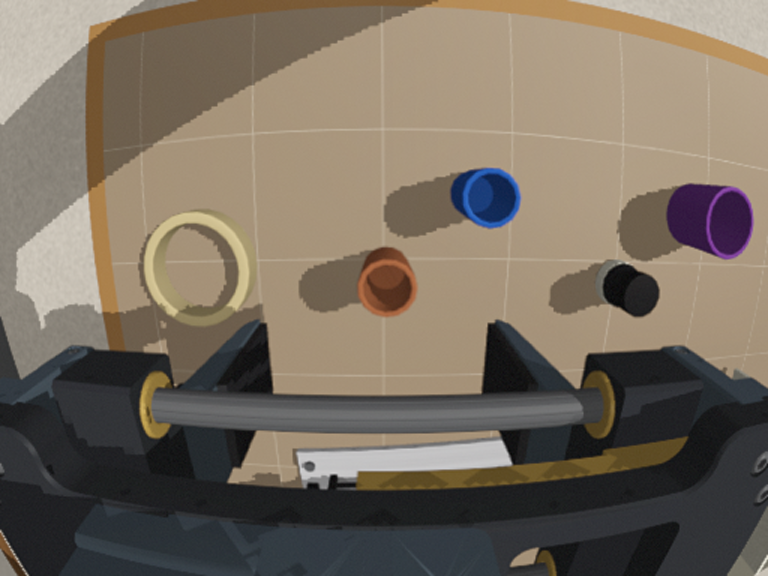

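Call:
arm_command(targets=[[0,0.006,0.0095,0.04,0],[0,0.006,0.0095,0.1,0],[0,0.006,0.0095,0.17,0],[0,0.006,0.0095,0.24,0],[0,0.006,0.0095,0.24,0],[0,0.006,0.0095,0.24,0]])

```text
time_s: 7.75
ee_pos: [436.0, -197.6, 49.3]
ee_rot: [-179.9, -0.6, 179.9]
force: [0.6, -0.5, 1.0]
gripper_width: 91.1
```

Call:
arm_command(targets=[[0.9,0,0,0,0],[0.9,0,0,0,0],[0.9,0,0,0,0],[0.9,0,0,0,0],[0.9,0,0,0,0],[0.9,0,0,0,0],[0.9,0,0,0,0]], squeeze=15)

```text
time_s: 8.33
ee_pos: [436.1, -197.7, 49.6]
ee_rot: [-179.8, -0.6, 179.9]
force: [-0.4, -0.2, 0.8]
gripper_width: 47.5
```

Call:
arm_command(targets=[[0.9,0,0,-0.02,0],[0.9,0,0,-0.06,0],[0.9,0,0,-0.12,0],[0.9,0,0,-0.18,0],[0.9,0,0,-0.24,0],[0.9,0,0,-0.3,0],[0.9,0,0,-0.32,0],[0.9,0,0,-0.32,0]])

```text
time_s: 9.0
ee_pos: [439.2, -198.1, 212.2]
ee_rot: [-179.7, -0.3, 179.9]
force: [0.3, 0.1, -0.4]
gripper_width: 9.0
```

```bash
python3 -c "
from h import *
s,im=snap('wrist','w9',crop=(100,130,400,384),k=2)
plan(637.3,46.5,209,180)
"
```

```text
t 9.05 pos [ 437.92 -197.47  209.96] rot [-179.81   -0.49  179.88] F [-0.35  0.25 -1.01] w 8.831642463048127
row [-0.4   0.49 -0.  ] -0.0027
```

View pics/w9.png

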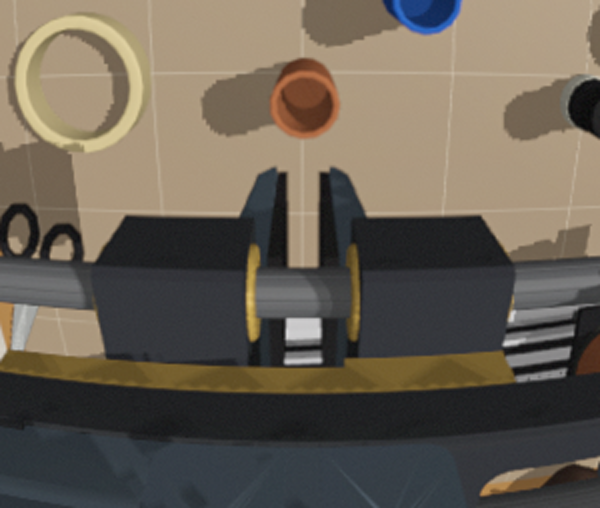

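Call:
arm_command(targets=[[0,0,0,0.08,0],[0,0,0,0.08,0],[0,0,0,0.08,0],[0,0,0,0.08,0],[0,0,0,0.08,0],[0,0,0,0.08,0],[0,0,0,0.08,0],[0,0,0,0.08,0]])

```text
time_s: 9.72
ee_pos: [438.0, -197.8, 170.6]
ee_rot: [-179.8, -0.4, 179.9]
force: [0.3, -0.3, -0.1]
gripper_width: 59.7
```

```bash
python3 -c "
from h import *
s,im=snap('wrist','w10',crop=(150,130,350,280),k=4)
for st,c,m in blobs(im,'terra'): print(st,c)
print(s['ee_pos'],s['gripper_width'],(projw([436.8,-198.4,60],s)-[150,130])*4)
print(onz('wrist',[249,192],60,s)-onz('wrist',[250,192],60,s))
plan(436.8,-198.4,50,180)
"
```

```text
[ 232  167   39   46 1374] [251.1  189.71]
[ 437.95 -197.79  170.6 ] 59.68679665687068 [406.37 251.15]
[-0.   -0.98  0.  ]
t 9.7667 pos [ 437.85 -197.7   170.48] rot [-179.78   -0.44  179.88] F [ 0.15 -0.21  0.36] w 63.875138050901406
row [ 0.   -0.    0.24] -0.0026
```

View pics/w10.png

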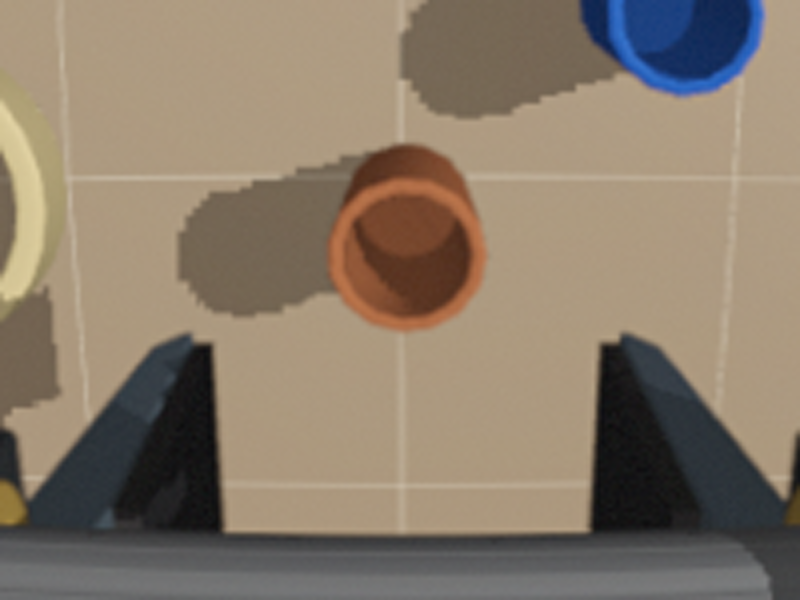

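Call:
arm_command(targets=[[0.2,0.002,-0.001,0.04,0],[0.2,0.002,-0.001,0.1,0],[0.2,0.002,-0.001,0.17,0],[0.2,0.002,-0.001,0.24,0],[0.2,0.002,-0.001,0.241,0],[0.2,0.002,-0.001,0.241,0]])

```text
time_s: 10.27
ee_pos: [435.1, -198.3, 49.3]
ee_rot: [-179.9, -0.6, 179.9]
force: [-0.1, -0.8, 0.0]
gripper_width: 72.8
```

Call:
arm_command(targets=[[0.9,0,0,0,0],[0.9,0,0,0,0],[0.9,0,0,0,0],[0.9,0,0,0,0],[0.9,0,0,0,0],[0.9,0,0,0,0],[0.9,0,0,0,0],[0.9,0,0,0,0]], squeeze=15)

```text
time_s: 10.93
ee_pos: [435.6, -198.4, 50.1]
ee_rot: [-179.8, -0.5, 179.9]
force: [0.1, 0.4, 5.8]
gripper_width: 39.6
```

Call:
arm_command(targets=[[0.9,0,0,0,0],[0.9,0,0,0,0],[0.9,0,0,0,0],[0.9,0,0,0,0]])

```text
time_s: 11.27
ee_pos: [435.7, -198.4, 50.2]
ee_rot: [-179.8, -0.5, 179.9]
force: [-0.4, 0.4, 2.4]
gripper_width: 39.2
```

Call:
arm_command(targets=[[0.9,0,0,-0.02,0],[0.9,0,0,-0.06,0],[0.9,0,0,-0.12,0],[0.9,0,0,-0.18,0],[0.9,0,0,-0.24,0],[0.9,0,0,-0.3,0],[0.9,0,0,-0.32,0],[0.9,0,0,-0.32,0]])

```text
time_s: 11.93
ee_pos: [438.5, -198.6, 212.2]
ee_rot: [-179.7, -0.3, 179.9]
force: [0.8, 0.8, -0.8]
gripper_width: 39.4
```

```bash
python3 -c "
from h import *
s,im=snap('wrist','w11',crop=(100,130,400,384),k=2)
plan(637.3,46.5,209,180)
"
```

```text
t 11.9833 pos [ 437.2  -198.01  210.03] rot [-179.83   -0.5   179.87] F [ 0.46  0.05 -1.53] w 39.570644396699144
row [-0.4   0.49 -0.  ] -0.0028
```

View pics/w11.png

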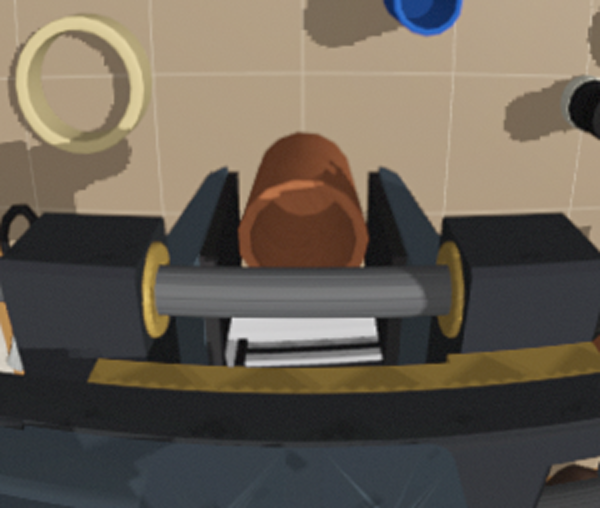

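Call:
arm_command(targets=[[0.9,-0.02,0.025,0,0],[0.9,-0.06,0.073,0,0],[0.9,-0.11,0.134,0,0],[0.9,-0.17,0.208,0,0],[0.9,-0.23,0.281,0,0],[0.9,-0.29,0.354,0,0],[0.9,-0.34,0.416,0,0],[0.9,-0.37,0.452,0,0]])

```text
time_s: 12.65
ee_pos: [622.4, 29.7, 204.1]
ee_rot: [-179.8, -0.8, 179.9]
force: [0.8, -0.0, -0.5]
gripper_width: 39.5
```

```bash
python3 -c "
from h import *
plan(637.3,46.5,185,180);print(env.state()['ee_pos'])
"
```

```text
t 12.65 pos [622.44  29.66 204.08] rot [-179.82   -0.82  179.91] F [ 0.75 -0.03 -0.54] w 39.51342140133001
row [-0.03  0.03  0.04] -0.0021
[622.44  29.66 204.08]
```

Call:
arm_command(targets=[[0.9,-0.015,0.02,0.01,0],[0.9,-0.03,0.034,0.02,0],[0.9,-0.031,0.034,0.03,0],[0.9,-0.031,0.034,0.035,0],[0.9,-0.031,0.034,0.035,0],[0.9,-0.031,0.034,0.035,0]])

```text
time_s: 13.15
ee_pos: [636.8, 45.1, 186.2]
ee_rot: [-179.8, -0.9, 179.8]
force: [-0.5, 0.4, -0.6]
gripper_width: 39.7
```

```bash
python3 -c "
from h import *
s,im=snap('scene','s12',crop=(190,140,300,260),k=5)
s,im=snap('side','d12',crop=(220,90,330,210),k=5)
plan(637.3,46.5,118.5,180)
"
```

```text
t 13.25 pos [637.36  45.37 187.04] rot [-179.81   -0.77  179.82] F [-0.07  0.13 -1.05] w 39.15916752051424
row [-0.    0.    0.14] -0.0041
```

View pics/s12.png

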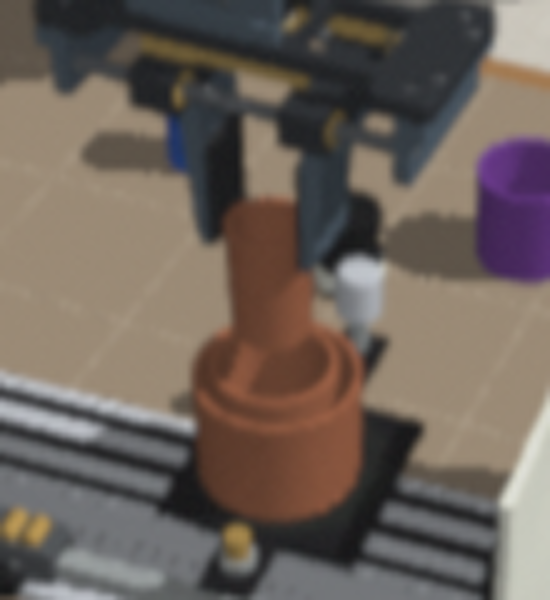

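View pics/d12.png

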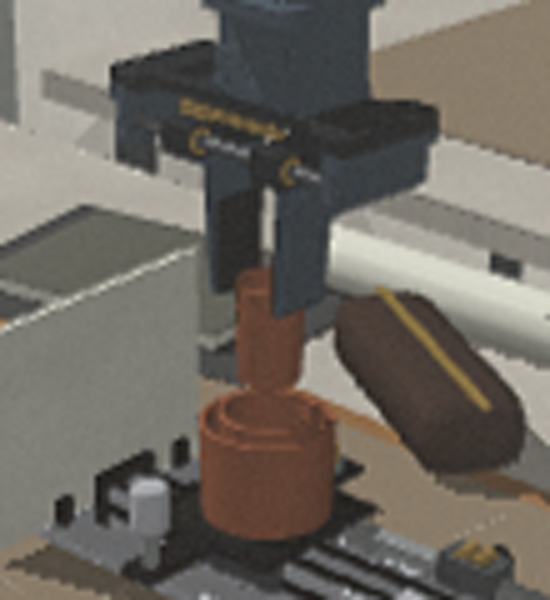

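```bash
python3 -c "
from h import *
print(onz('scene',(245.1,214.3),110),onz('scene',(244.4,213.3),116))
# side: d7 6x off 240,150
print(onz('side',(202.5/6+239.5,143/6+149.5),110),onz('side',(200.5/6+239.5,133/6+149.5),116))
for X in ([638.5,46,110],[638.5,46,116]): print((proj('scene',X)+.5-[210,190])*6,(proj('side',X)+.5-[240,150])*6)
for n,off,k,name in (('scene',(210,190),6,'s7'),('side',(240,150),6,'d7')):
    im=cv2.imread(f'pics/{name}.png')
    for z,r,col in((110,40,(0,255,0)),(116,30,(255,0,0)),(116,26,(255,0,0))):
        pts=np.array([proj(n,[638.5+r*np.cos(a),46+r*np.sin(a),z]) for a in np.linspace(0,6.28,60)])
        pts=((pts+0.5-np.array(off))*k).astype(int);cv2.polylines(im,[pts.reshape(-1,1,2)],True,col,1)
    cv2.imwrite(f'pics/v_{n}.png',im[60:260,90:330])
cv2.imwrite('pics/v3.png',cv2.resize(np.hstack([cv2.imread('pics/v_scene.png'),cv2.imread('pics/v_side.png')]),None,fx=1.6,fy=1.6))
"
```

```text
[641.37  47.88 110.  ] [644.9   47.92 116.  ]
[637.09  42.84 110.  ] [635.39  42.58 116.  ]
[212.39 142.91] [199.83 140.02]
[212.03 131.25] [199.9  128.76]
```

View pics/v3.png

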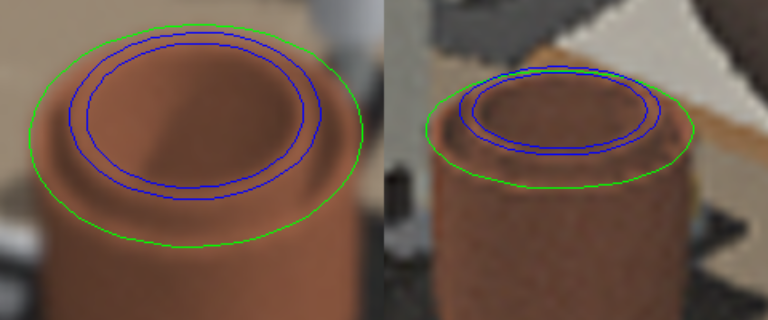

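Call:
arm_command(targets=[[0.9,0,0.001,0.02,0],[0.9,0,0.001,0.045,0],[0.9,0,0.001,0.07,0],[0.9,0,0.001,0.095,0],[0.9,0,0.001,0.115,0],[0.9,0,0.001,0.128,0],[0.9,0,0.001,0.132,0],[0.9,0,0.001,0.132,0]])

```text
time_s: 13.92
ee_pos: [636.3, 45.5, 120.6]
ee_rot: [-179.8, -0.8, 179.8]
force: [-0.2, -0.0, -0.3]
gripper_width: 39.5
```

```bash
python3 -c "
from h import *
s,im=snap('scene','s13',crop=(190,140,300,260),k=5)
plan(637.3,46.5,118.5,180)
"
```

```text
t 13.9667 pos [636.67  45.61 121.24] rot [-179.81   -0.75  179.81] F [ 0.19 -0.05 -0.12] w 39.43666863922938
row [-0.    0.    0.01] -0.0042
```

View pics/s13.png

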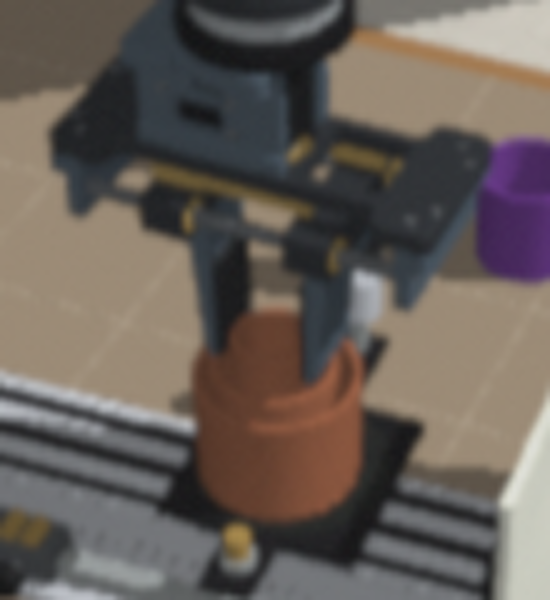

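Call:
arm_command(targets=[[0.9,0,0,0.005,0],[0.9,0,0,0.005,0],[0.9,0,0,0.005,0],[0.3,0,0,0.005,0],[0.3,0,0,0.005,0],[0.3,0,0,0.005,0],[0.3,0,0,0.005,0],[0.3,0,0,0.005,0]])

```text
time_s: 14.63
ee_pos: [636.7, 45.6, 118.9]
ee_rot: [-179.8, -0.7, 179.8]
force: [-0.1, 0.9, -0.3]
gripper_width: 63.6
```

Call:
arm_command(targets=[[0,0,0,-0.04,0],[0,0,0,-0.1,0],[0,0,0,-0.16,0],[0,0,0,-0.18,0],[0,0.1,0,-0.18,0],[0,0.16,0,-0.18,0],[0,0.16,0,-0.18,0],[0,0.16,0,-0.18,0]])

```text
time_s: 15.3
ee_pos: [555.8, 46.1, 209.7]
ee_rot: [-179.8, -0.8, 179.8]
force: [0.9, 1.7, 0.5]
gripper_width: 90.9
```

```bash
python3 -c "
from h import *
s,im=snap('scene','s14',crop=(160,140,320,260),k=5)
s,im=snap('wrist','w14',crop=(120,120,380,320),k=3)
print(s['ee_pos'],s['ee_rot'],(projw([547,48.7,100],s)-[120,120])*3,(projw([638.5,46,122],s)-[120,120])*3)
plan(547,48.7,70,183.5)
s,im=snap('side','d14',crop=(220,120,340,220),k=6)
"
```

```text
[557.74  46.19 210.11] [-179.81   -0.67  179.82] [404.09 191.65] [396.12 472.18]
t 15.4 pos [558.74  46.2  210.19] rot [-179.82   -0.63  179.82] F [ 0.25 -0.15 -0.17] w 91.07951917021626
row [0.02 0.01 0.28] -0.0818
```

View pics/s14.png

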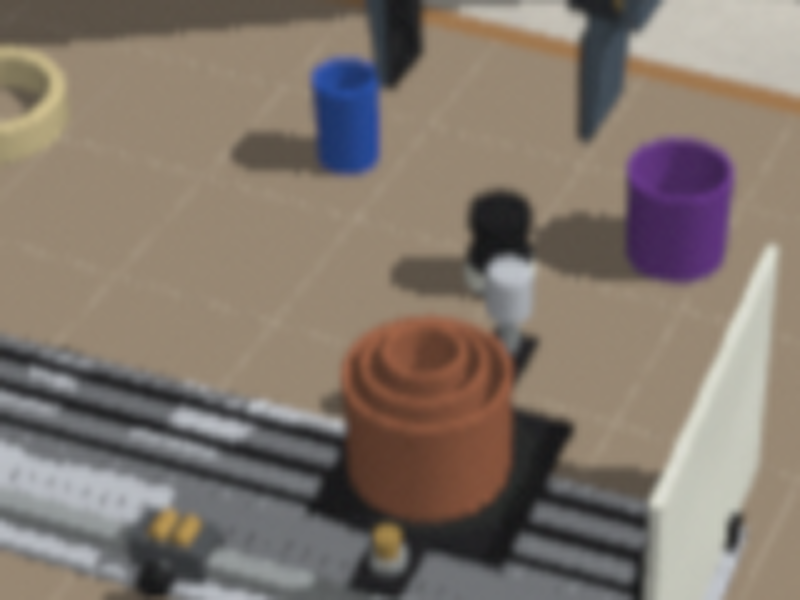

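View pics/w14.png

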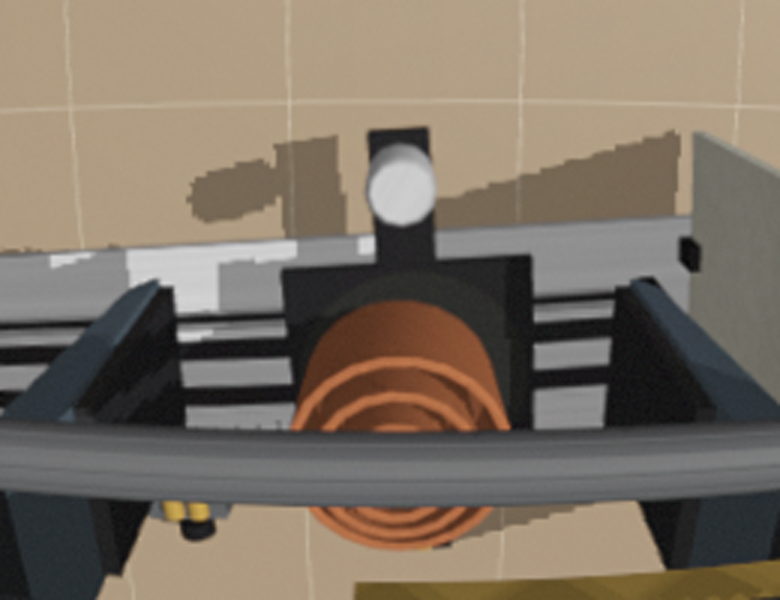

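View pics/d14.png

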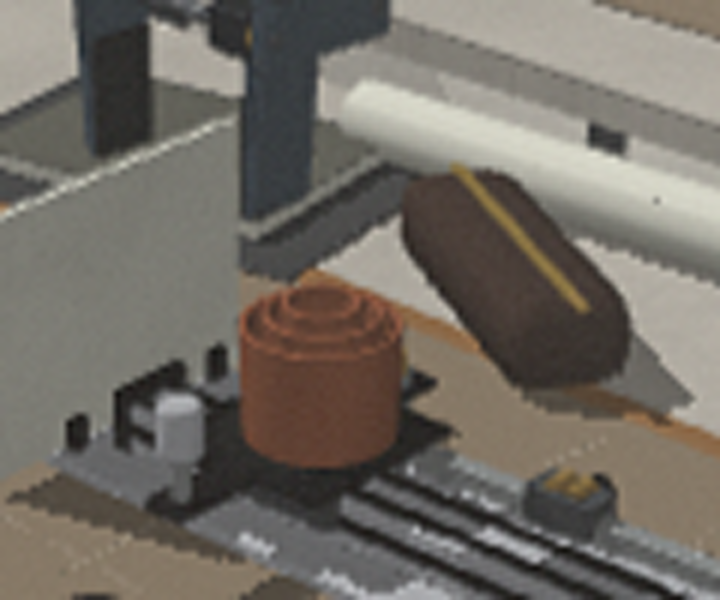

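Call:
arm_command(targets=[[0,0.023,0.005,0.04,-0.08],[0,0.023,0.005,0.1,-0.08],[0,0.023,0.005,0.14,-0.08],[0,0.023,0.005,0.16,-0.08],[0,0.023,0.005,0.16,-0.08],[0,0.023,0.005,0.16,-0.08]])

```text
time_s: 15.95
ee_pos: [547.9, 48.5, 130.3]
ee_rot: [-179.9, -0.6, -176.6]
force: [0.4, -0.8, -0.5]
gripper_width: 91.3
```

```bash
python3 -c "
from h import *
plan(547,48.7,70,183.5)
s,im=snap('wrist','w15',crop=(120,120,380,320),k=3)
print((projw([547,48.7,100],s)-[120,120])*3)
"
```

```text
t 15.95 pos [547.9   48.48 130.28] rot [-179.85   -0.63 -176.59] F [ 0.39 -0.8  -0.49] w 91.30218317384714
row [0.   0.   0.12] -0.0021
[396.65 306.18]
```

View pics/w15.png

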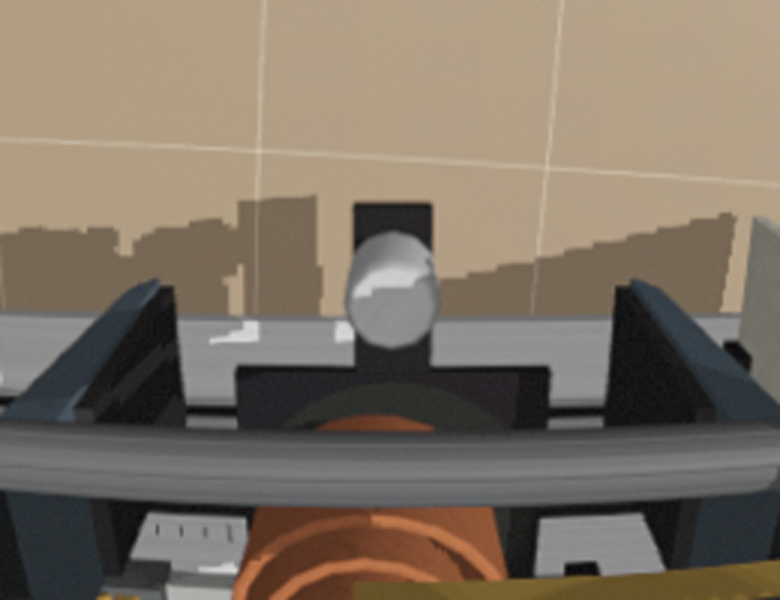

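Call:
arm_command(targets=[[0.4,0.002,-0.001,0.03,0],[0.4,0.002,-0.001,0.06,0],[0.4,0.002,-0.001,0.09,0],[0.4,0.002,-0.001,0.115,0],[0.4,0.002,-0.001,0.12,0],[0.4,0.002,-0.001,0.12,0],[0.4,0.002,-0.001,0.12,0]])

```text
time_s: 16.58
ee_pos: [548.1, 47.9, 72.4]
ee_rot: [-179.9, -0.4, -176.6]
force: [-0.2, 0.1, 0.1]
gripper_width: 55.2
```

Call:
arm_command(targets=[[1,0,0,0,0],[1,0,0,0,0],[1,0,0,0,0],[1,0,0,0,0],[1,0,0,0,0],[1,0,0,0,0],[1,0,0,0,0],[1,0,0,0,0]], squeeze=25)

```text
time_s: 17.25
ee_pos: [548.2, 47.8, 72.7]
ee_rot: [-179.9, -0.4, -176.6]
force: [-0.8, -0.3, 2.4]
gripper_width: 23.1
```

Call:
arm_command(targets=[[1,0,0,0,0],[1,0,0,0,0],[1,0,0,0,0],[1,0,0,0,0]])

```text
time_s: 17.58
ee_pos: [548.2, 47.8, 72.7]
ee_rot: [-179.8, -0.4, -176.6]
force: [-1.0, 0.0, 1.6]
gripper_width: 23.3
```

```bash
python3 -c "
from h import *
plan(547,48.7,70,183.5)
s,im=snap('side','d16',crop=(220,120,340,220),k=6)
"
```

```text
t 17.5833 pos [548.18  47.79  72.68] rot [-179.85   -0.36 -176.59] F [-0.98  0.    1.65] w 23.344685458938386
row [0.   0.   0.01] -0.002
```

View pics/d16.png

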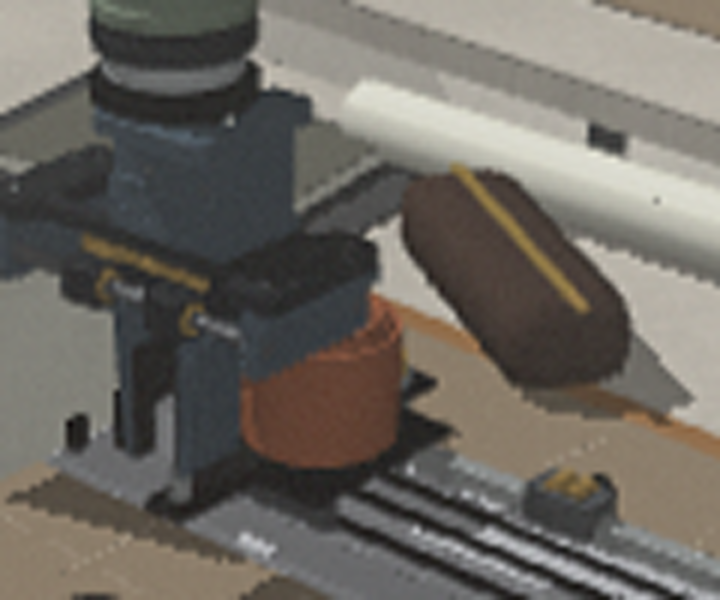

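Call:
arm_command(targets=[[1,0,-0.004,0,0],[1,0,-0.012,0,0],[1,0,-0.024,0,0],[1,0,-0.038,0,0],[1,0,-0.052,0,0],[1,0,-0.066,0,0],[1,0,-0.076,0,0],[1,0,-0.08,0,0]])

```text
time_s: 18.3
ee_pos: [550.6, 6.6, 72.7]
ee_rot: [-179.8, -0.4, -176.6]
force: [0.5, 2.0, -0.1]
gripper_width: 23.3
```

Call:
arm_command(targets=[[1,0,-0.008,0,0],[1,0,-0.02,0,0],[1,0,-0.034,0,0],[1,0,-0.046,0,0],[1,0,-0.056,0,0],[1,0,-0.064,0,0],[1,0,-0.068,0,0],[1,0,-0.07,0,0]])

```text
time_s: 18.97
ee_pos: [552.6, -28.8, 72.7]
ee_rot: [-179.8, -0.4, -176.7]
force: [-0.3, 2.1, -0.6]
gripper_width: 23.3
```

Call:
arm_command(targets=[[1,0,-0.006,0,0],[1,0,-0.012,0,0],[1,0,-0.018,0,0],[1,0,-0.02,0,0],[1,0,-0.02,0,0]])

```text
time_s: 19.38
ee_pos: [553.3, -39.3, 72.7]
ee_rot: [-179.8, -0.4, -176.7]
force: [0.1, -0.3, -1.0]
gripper_width: 22.9
```

```bash
python3 -c "
from h import *
plan(547,-65,70,183.5)
s,im=snap('scene','s17',crop=(160,140,320,260),k=5)
s,im=snap('side','d17',crop=(240,130,360,230),k=6)
s=env.state();print(s['force'],s['ee_pos'])
"
```

```text
t 19.3833 pos [553.31 -39.31  72.7 ] rot [-179.78   -0.37 -176.67] F [ 0.1  -0.35 -0.96] w 22.905812763174968
row [ 0.02 -0.05  0.01] -0.0037
[ 0.86 -1.8  -1.29] [553.28 -39.29  72.69]
```

View pics/s17.png

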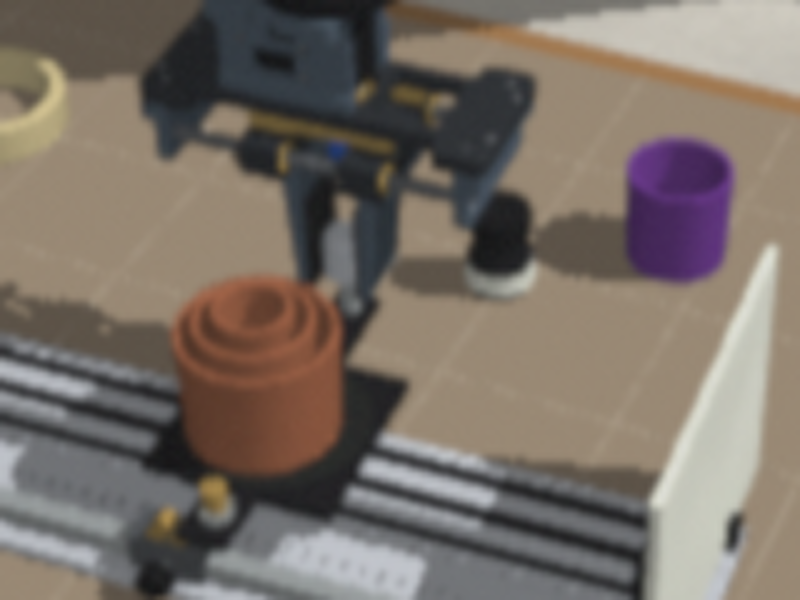

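View pics/d17.png

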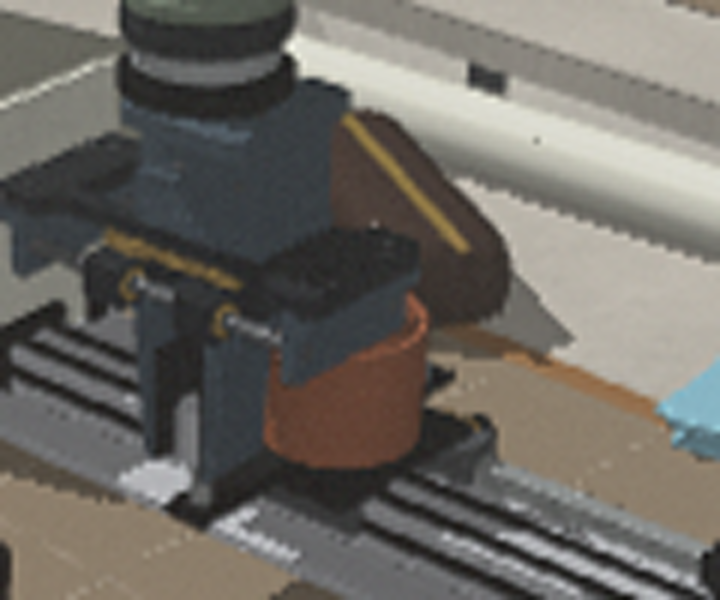

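Call:
arm_command(targets=[[1,0,-0.004,0,0],[1,0,-0.008,0,0],[1,0,-0.01,0,0],[1,0,-0.01,0,0]])

```text
time_s: 19.82
ee_pos: [553.6, -44.5, 72.7]
ee_rot: [-179.8, -0.4, -176.7]
force: [1.2, -0.8, -0.8]
gripper_width: 23.0
```

Call:
arm_command(targets=[[1,0,-0.004,0,0],[1,0,-0.008,0,0],[1,0,-0.008,0,0]])

```text
time_s: 20.07
ee_pos: [553.9, -48.9, 72.7]
ee_rot: [-179.7, -0.4, -176.7]
force: [1.0, 0.8, -1.7]
gripper_width: 23.1
```

Call:
arm_command(targets=[[1,0,-0.004,0,0],[1,0,-0.004,0,0]])

```text
time_s: 20.23
ee_pos: [554.0, -51.3, 72.7]
ee_rot: [-179.7, -0.4, -176.7]
force: [1.4, 0.7, -0.5]
gripper_width: 23.2
```

Call:
arm_command(targets=[[1,0,-0.004,0,0],[1,0,-0.004,0,0]])

```text
time_s: 20.4
ee_pos: [554.0, -52.1, 72.7]
ee_rot: [-179.9, -0.4, -176.7]
force: [1.1, 6.5, 0.2]
gripper_width: 23.3
```

Call:
arm_command(targets=[[1,0,-0.003,0,0],[1,0,-0.003,0,0]])

```text
time_s: 20.57
ee_pos: [554.0, -52.2, 72.7]
ee_rot: [180.0, -0.4, -176.8]
force: [1.2, 6.6, -0.7]
gripper_width: 23.4
```

Call:
arm_command(targets=[[1,0,-0.003,0,0],[1,0,-0.003,0,0]])

```text
time_s: 20.73
ee_pos: [554.0, -52.1, 72.7]
ee_rot: [179.8, -0.4, -176.8]
force: [0.5, 7.2, -0.6]
gripper_width: 23.4
```

```bash
python3 -c "
from h import *
plan(547,-65,70,183.5)
s,im=snap('scene','s18',crop=(160,200,260,260),k=7)
"
```

```text
t 20.7333 pos [554.05 -52.14  72.7 ] rot [ 179.8    -0.38 -176.83] F [ 0.54  7.2  -0.57] w 23.364580836248397
row [ 0.02 -0.02  0.01] -0.0072
```

View pics/s18.png

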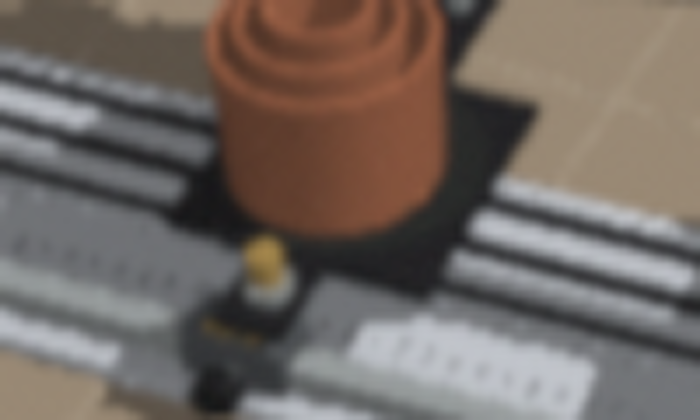

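Call:
arm_command(targets=[[1,0,-0.006,0,0],[1,0,-0.008,0,0],[1,0,-0.008,0,0]])

```text
time_s: 21.03
ee_pos: [554.1, -52.9, 72.7]
ee_rot: [179.5, -0.4, -176.9]
force: [0.4, 12.7, 0.1]
gripper_width: 23.5
```

Call:
arm_command(targets=[[1,0,-0.008,0,0],[1,0,-0.01,0,0],[1,0,-0.01,0,0]])

```text
time_s: 21.28
ee_pos: [554.2, -56.3, 72.6]
ee_rot: [179.3, -0.4, -176.9]
force: [1.4, 5.9, -0.5]
gripper_width: 23.2
```

Call:
arm_command(targets=[[1,0,-0.004,0,0],[1,0,-0.006,0,0],[1,0,-0.006,0,0]])

```text
time_s: 21.53
ee_pos: [554.4, -58.8, 72.6]
ee_rot: [179.3, -0.4, -176.9]
force: [0.7, 3.6, -0.9]
gripper_width: 23.7
```

Call:
arm_command(targets=[[1,0,-0.004,0,0],[1,0,-0.005,0,0],[1,0,-0.005,0,0]])

```text
time_s: 21.78
ee_pos: [554.6, -62.0, 72.6]
ee_rot: [179.4, -0.4, -176.9]
force: [0.7, 0.2, -0.0]
gripper_width: 23.4
```

```bash
python3 -c "
from h import *
plan(555,-65,72.7,183.5)
s,im=snap('scene','s19',crop=(160,200,260,260),k=7)
"
```

```text
t 21.7833 pos [554.57 -62.04  72.63] rot [ 179.37   -0.4  -176.87] F [ 0.72  0.21 -0.  ] w 23.3957371097689
row [-0.   -0.01 -0.  ] -0.0082
```

View pics/s19.png

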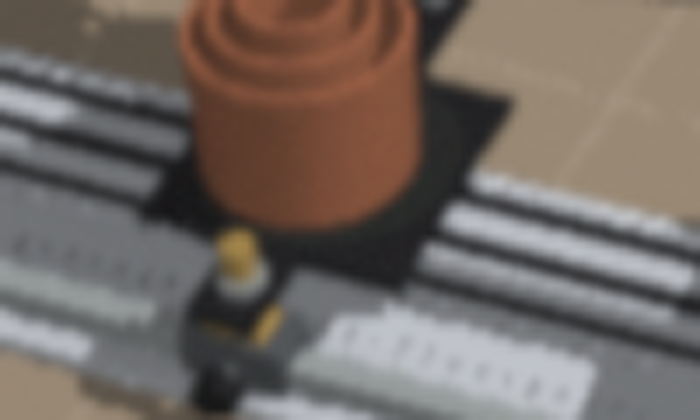

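Call:
arm_command(targets=[[1,0,-0.002,0,0],[1,0,-0.003,0,0],[1,0,-0.003,0,0]])

```text
time_s: 22.08
ee_pos: [554.7, -63.6, 72.6]
ee_rot: [179.4, -0.4, -176.9]
force: [-0.4, 2.8, -0.0]
gripper_width: 23.3
```

Call:
arm_command(targets=[[1,0,-0.002,0,0],[1,0,-0.002,0,0],[1,0,-0.002,0,0]])

```text
time_s: 22.33
ee_pos: [554.7, -63.8, 72.6]
ee_rot: [179.3, -0.4, -176.9]
force: [0.9, 3.8, -0.7]
gripper_width: 23.2
```

Call:
arm_command(targets=[[1,0,0.001,0,0],[1,0,0.001,0,0],[1,0,0.001,0,0]])

```text
time_s: 22.58
ee_pos: [554.7, -63.5, 72.6]
ee_rot: [179.3, -0.4, -176.9]
force: [0.5, 2.2, 0.7]
gripper_width: 23.1
```

Call:
arm_command(targets=[[1,0,0.002,0,0],[1,0,0.002,0,0],[1,0,0.002,0,0]])

```text
time_s: 22.83
ee_pos: [554.7, -63.4, 72.6]
ee_rot: [179.4, -0.4, -176.9]
force: [0.3, -3.0, -1.5]
gripper_width: 23.4
```

```bash
python3 -c "
from h import *
plan(555,-65,72.7,183.5)
s,im=snap('scene','s20',crop=(160,200,260,260),k=7)
s,im=snap('side','d20',crop=(240,130,360,230),k=6)
"
```

```text
t 22.8333 pos [554.65 -63.36  72.59] rot [ 179.37   -0.4  -176.89] F [ 0.35 -2.95 -1.51] w 23.350127908147936
row [-0. -0. -0.] -0.0086
```

View pics/s20.png

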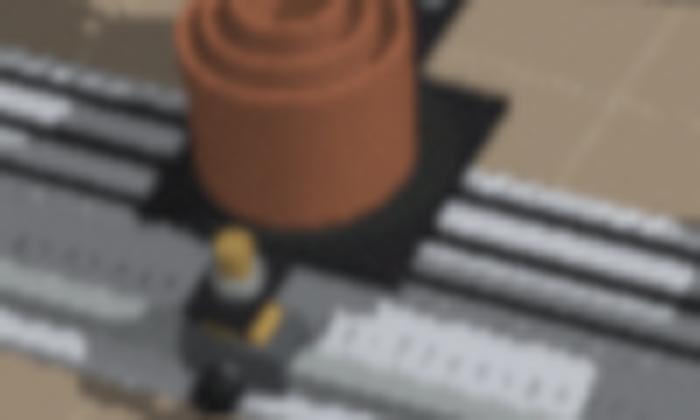

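View pics/d20.png

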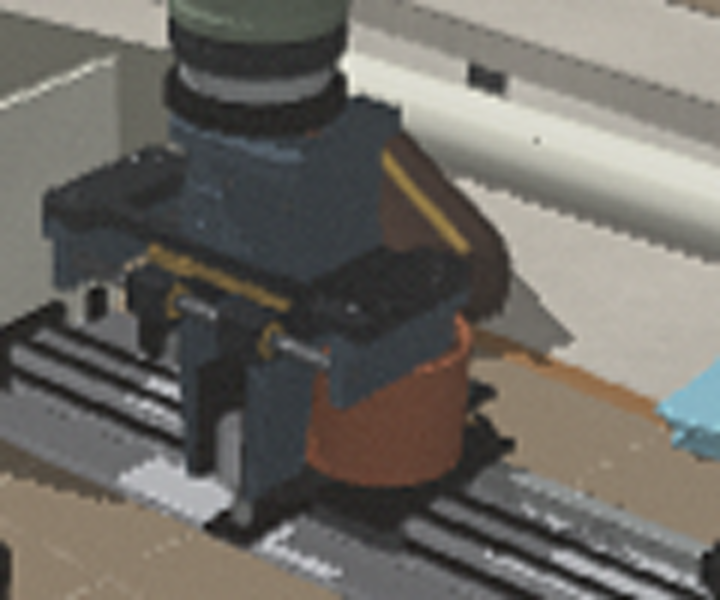

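Call:
arm_command(targets=[[1,0,0,0,0],[1,0,0,0,0],[1,0,0,0,0],[1,0,0,0,0],[1,0,0,0,0],[1,0,0,0,0]])

```text
time_s: 23.43
ee_pos: [554.6, -63.3, 72.6]
ee_rot: [179.4, -0.4, -176.9]
force: [0.5, -2.1, -1.4]
gripper_width: 23.0
```

```bash
python3 -c "
from h import *
plan(555,-65,72.7,183.5)
s,im=snap('scene','s21',crop=(100,120,340,270),k=3.3)
plan(555,-65,72.7,183.5)
"
```

```text
t 23.4333 pos [554.65 -63.34  72.64] rot [ 179.37   -0.4  -176.89] F [ 0.55 -2.12 -1.38] w 23.014591590790676
row [-0. -0. -0.] -0.0086
t 23.4833 pos [554.67 -63.33  72.65] rot [ 179.37   -0.39 -176.89] F [ 0.82 -1.44 -0.87] w 23.181910145342332
row [-0. -0. -0.] -0.0086
```

View pics/s21.png

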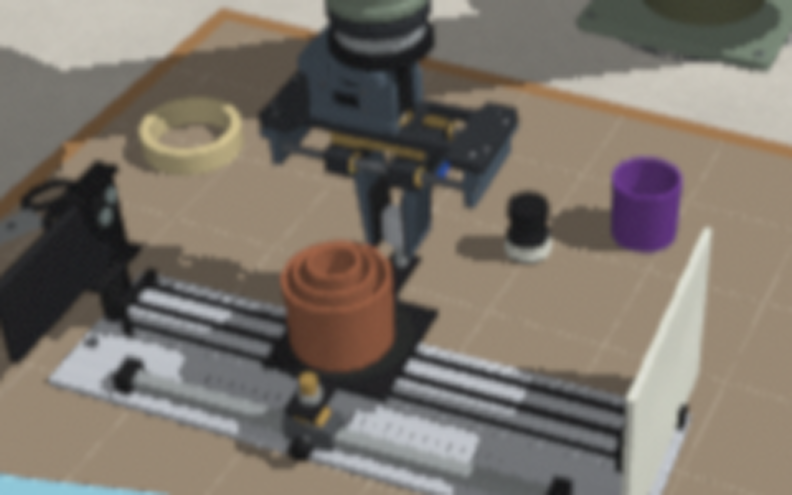

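```bash
python3 -c "
from workcell import env
print(env.job_done())"
```

```text
the job is handed in; nothing more can be done
None
```

The three pots are nested on the stage. The stage is at the notch with the knob still gripped, and I handed the job in at about 23.5 s of the 64 s allowed. The hand-in gives no verdict.

**Nesting:** I put the middle pot in the large one and the small pot in the middle one, letting each go about 6 mm above its floor. Pictures from all three cameras afterwards show three concentric rims, all upright.

**Missed grasp:** My first lift of the small pot came before the fingers had closed on it. The pot stayed upright in its place, and the second grasp held.

**Slide and click:**
- The ball met the first ridge after about 100 mm of travel and went over at about 12.7 N.
- It settled about 11 mm further on, at TCP y of about −63.4 mm. Counting 13 mm on from the ridge contact gave about −65 mm; I put most of the difference down to the gripper tilting about 0.5° under the push.
- There the stage resisted small pushes both ways (+3.8 N and −3 N, with only 0.2–0.4 mm of movement), so I take it as clicked in.
- The last scene picture shows the plunger between the two brass ridges. I did not measure the ball's offset from the notch directly.

**Last checks:** The jaws were at 23 mm on the knob with a 25 N grip set. A residual force of 1.5–2 N along the rail remained, about the size of the stage's friction. Everything else in the last picture looked undisturbed. I did not measure any shifts, and the eraser, pencil and ruler were outside that picture.

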